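# Shut the colour reader and hold its shutter rod at the mark

## Robot

A 6-joint arm with a two-finger parallel gripper is mounted at the origin on a cart in front of the work surface, level with it; the furniture and walls round the work are solid. World frame = base frame: x ahead of the robot, y to its left, z up, the work surface at z = 0. Lengths are in m, angles in rad, forces in N, time in s.
With the tool pointing down it reaches from about 0.325 to 1 m from the base axis. Payload 5.1 kg.
Tool frame: the origin (TCP) lies midway between the tips of the shut fingers; the grasp point (between the pads) lies 19 mm behind it; z points along the fingers, y is the line along which they close (so a half turn about z gives the same grasp; the last joint's range is limited). The gripper opens to 85 mm and grips with 20 to 120 N. Pads are 22 mm wide; open, the fingers measure 114 mm over their backs; the gripper's body (76 mm by 85 mm) begins 54 mm behind the grasp point. The pads swing forward as they close: fully open they stand 13 mm farther back than shut.
Start: joints at [-0.083, 0.124, 1.65, -0, 1.367, -0.083], TCP at [0.65, -0, 0.231] pointing down, gripper open.
Joint ranges: [-2.61, 2.61], [-1.02, 2.33], [0.03, 2.71], [-1.35, 4.49], [0.32, 2.68], [-2.91, 2.91]. Speed limits (rad/s): [2.57, 2.57, 3.14, 3.14, 3.14, 3.14].

## Interface

Orientations are given as a unit quaternion [x, y, z, w].
In Python, from workcell import ctrl, vision, close_job gives the robot as it stands. The module is installed in compiled form; this text tells all that it offers.
- The arm moves only by the tool play_rows, never from a script. Its argument "increments" is one flat list of numbers, 5 for each row, row after row: the finger opening in cm, from 0 to 8.54, then the shift along the tool's x, y, z in cm, then the turn about the tool's z in degrees. A call has exactly 10 rows; each row is the pose to reach, as a shift and turn from the pose commanded when the call began, along the tool's axes at that moment; what a row does not reach only later rows make up. A row lasts 1/8 s, in which the tool goes at most 62.5 mm and 10.7 degrees, less where a joint would pass 70% of its speed; a pose out of reach is approached as far as the arm can. A call with a gripper value outside its range is refused whole. The fingers move at their own pace and stop on an object; the grip force is fixed at half the most. Time passes only in rows, so rows that repeat a pose let the fingers close, or fill a call up. It gives the time, the measured TCP pose, the force, the opening and the grip force at its end, in the units of the state.
- ctrl.get_state(): the state, without advancing time (a new reading comes with each control period).
- vision.grab_frame(name): name is "scene" or "side" or "wrist"; returns (picture, depth): 400x640x3 uint8, red, green, blue; 400x640 float32, m along the optical axis (not along the pixel's ray), 0 where there is no reading.
- vision.camera_model(name): a dict with "camera_matrix" (3x3 intrinsics, pixels), "k1" (the pictures are not rectified: a ray, as slopes to the right and down, at radius r is drawn at 1 + k1 r^2 times it, then the intrinsics apply), "extrinsics" (4x4, takes a point from camera to world coordinates); the wrist camera has in their place "T_tool_cam" (4x4, takes a point from camera to tool coordinates, whose origin is the TCP and whose axes are the flange's). Camera axes: x right, y down, z forward; pixel columns grow to the right and rows downward; lengths in m; the calibration is good to about 2 mm. A picture is of the moment at which its call begins: read the wrist's pose just before it. camera_model takes no time and is no camera call.
- close_job(): hands the job in; it is judged then, once.
The state is a dict: "time": time; "joints": joint angles; "dq": joint speeds; "tau": joint torques, N m; "tool_pos": TCP position; "tool_rot": TCP orientation; "force": force on the tool from outside, world axes, zero at the start; "torque": the same for the moment, N m; "grip_width": opening from 0.0 (shut) to 1.0 (fully open); "grip_force": force on a finger pad.
Only numpy, scipy, OpenCV 4.12 (cv2) and the standard library are available. Lean on these libraries where they do the work, as an engineer would, in place of code of your own. Each camera call takes 0.05 s, during which the arm holds its last target. There are 200 camera calls.

## Task

Take a reading on the bench colour reader: first lower its hinged cover gently until it rests fully shut on its stops, and only then pull the sprung shutter rod at the front out until the dark ring mark on the rod stands level with the mouth of its sleeve. Hold it there: the program finishes while the gripper still holds the rod at its mark, with the cover still shut. Leave the tins, the timer and the cup beside the reader where they stand.

Things in the scene. Friction and masses are not known exactly. Their poses are not given: they have to be found in the camera images.
- reader: The bench colour reader, a grey box fixed to the worktop, 130 (x) x 120 (y) x 60 mm high. Origin: centre of its underside. Its own x axis points to its back, its front (-x side, towards the robot) has the sleeve and the rod, its z is up. A desk lamp stands at the back to its right, its shade some 0.6 m up: keep the arm clear of it.
- cover (a joint): Angle in rad of the aluminium cover on top of the reader: 0 = shut, flat on its stops; grows as the front edge rises, up to 1.5. Friction hinge along the reader's y at its back edge: the cover stays where it is left; 1 to 3 N on its front part moves it. It may be pushed down on its outer face with shut fingers.
- cover_hinge (a point): Middle of the cover's hinge line: 60 mm behind the reader's origin, 66 mm above the worktop. The cover is a plate 116 mm wide (y), 10 mm thick, from 2 to 132 mm from this line; its outer (upper) face lies 6 mm above the line when shut, so 72 mm above the worktop.
- cover_lip (a point): Front end of the small black lip (50 mm wide, 6 mm thick, 13 mm long) on the cover's front edge, 145 mm from the hinge line. Moves with the cover.
- rod (a joint): How far the rod is drawn out of its sleeve, in m: 0 = fully in, 0.050 = ring mark level with the sleeve mouth, 0.080 = end stop (too far). It is drawn level, straight to the front (the reader's -x). A spring pulls it back in: about 5 N at 0, 11 N at the mark; let go, it goes back in.
- rod_grip (a point): Where to grip: upper part of the black upright grip at the rod's front end, 14 mm thick (reader's x), 24 mm wide (y), standing from 24 to 82 mm above the worktop; this point is in its middle, 66 mm above the worktop. Pushed in, it is 25 mm in front of the sleeve mouth, 115 mm in front of the reader's origin.
- rod_mark (a point): Middle of the dark ring mark (4 mm broad) on the steel rod (11 mm across, axis 38 mm above the worktop), 75 mm behind the grip. Hidden inside the sleeve until drawn out.
- sleeve_mouth (a point): Centre of the front end of the aluminium sleeve (22 mm across), 90 mm in front of the reader's origin, 38 mm above the worktop.
- tin_tall_mid (a point): Dark screw-lid sample tin, 65 mm across, 68 mm high, loose, beside the reader (its left side seen from the robot); point half-way up. Leave alone.
- tin_low_mid (a point): Pale screw-lid sample tin, 65 mm across, 52 mm high, loose, left of the reader; point half-way up. Leave alone.
- bench_timer_mid (a point): Small white timer lying on its back, 66 x 58 x 19 mm, loose, right of the reader; point half-way up. Leave alone.
- cup_mid (a point): White espresso cup, 60 mm across (84 mm with its handle), 49 mm high, loose, right of the reader; point half-way up. Leave alone.

How it is judged:
By the outcome, as a careful person would: the job done as asked, in the order asked, and still so for the second after the job is handed in, while the arm keeps its last pose, push and grip.
It also fails if it takes over 48 s, if anything falls off the work surface, if the arm or the gripper's body presses on something with over 40 N, if the wrist force passes 120 N, or if a joint passes its speed limit or range.

## Working session

There is one attempt and no reset: what is moved stays moved. The work goes in short steps, Python scripts to look and compute and a tool call to move; the robot and the scene stay as the last step left them, time stands still between calls to the robot, and variables do not carry over. Pictures are saved under pics/ and viewed, at most 10 in all, crops included, and the job is handed in when it is done.

Besides the shell and the picture viewer there is one more tool, called after "Request:" by a JSON object that holds its "fn" and its "kwargs". play_rows: Moves the arm, as the interface text tells. Its arguments: {"type":"object","properties":{"increments":{"type":"array","items":{"type":"number"}}},"required":["increments"]}

```bash
mkdir -p pics; cat > h.py <<'E'
import numpy as np, cv2
from workcell import ctrl, vision
from scipy.spatial.transform import Rotation as R
def grab(n,f):
    s=ctrl.get_state(); p,d=vision.grab_frame(n)
    cv2.imwrite('pics/%s.png'%f,p[:,:,::-1]); np.savez('pics/%s.npz'%f,d=d,p=s['tool_pos'],q=s['tool_rot'])
    return p,d
def pts(n,f,uv):
    m=vision.camera_model(n); z=np.load('pics/%s.npz'%f); d=z['d']
    K=np.array(m['camera_matrix'],float)
    if n=='wrist':
        T=np.eye(4);T[:3,:3]=R.from_quat(z['q']).as_matrix();T[:3,3]=z['p'];T=T@np.array(m['T_tool_cam'])
    else: T=np.array(m['extrinsics'])
    o=[]
    for u,v in uv:
        x0=(u-K[0,2])/K[0,0];y0=(v-K[1,2])/K[1,1];x,y=x0,y0
        for _ in range(20):
            k=1+m['k1']*(x*x+y*y);x,y=x0/k,y0/k
        D=d[int(v)-1:int(v)+2,int(u)-1:int(u)+2];D=D[D>0];D=np.median(D) if len(D) else 0
        o.append((T@np.array([x*D,y*D,D,1]))[:3])
    return np.array(o)
E
python3 - <<'E'
from h import *
for n in['scene','side']: grab(n,n+'0')
print(ctrl.get_state())
print(vision.camera_model('wrist')['T_tool_cam'])
E
```

```text
{'time': 0.1, 'joints': array([-8.25645438e-02,  1.24456275e-01,  1.65154362e+00,  6.64609345e-07,
        1.36750625e+00, -8.25881252e-02]), 'dq': array([-1.03941977e-03, -2.51188532e-03, -1.62394520e-04,  1.03289631e-03,
        1.65068911e-05,  1.89383393e-04]), 'tau': array([ 9.10699127e-04, -4.24935150e+01, -3.66653323e+01, -1.21150126e-05,
        3.93052323e-03, -1.30700494e-05]), 'tool_pos': array([6.49444436e-01, 4.01333004e-05, 2.30161684e-01]), 'tool_rot': array([ 7.07098168e-01,  7.07114747e-01, -6.18167778e-04, -7.30228969e-04]), 'force': array([-0.15103011,  0.14805561, -0.83558017]), 'torque': array([-0.04780359,  0.02797408,  0.03736749]), 'grip_force': 0.0, 'grip_width': 1.0040230836202773}
[[ 4.78362780e-04 -9.46995045e-01 -3.21247810e-01  8.44221525e-02]
 [ 9.99999122e-01  8.49994398e-04 -1.01659253e-03  9.84781079e-05]
 [ 1.23576692e-03 -3.21247042e-01  9.46994620e-01 -1.41943545e-01]
 [ 0.00000000e+00  0.00000000e+00  0.00000000e+00  1.00000000e+00]]
```

View pics/scene0.png

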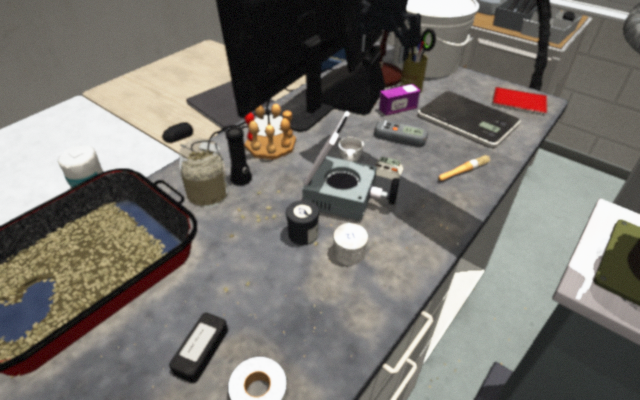

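View pics/side0.png

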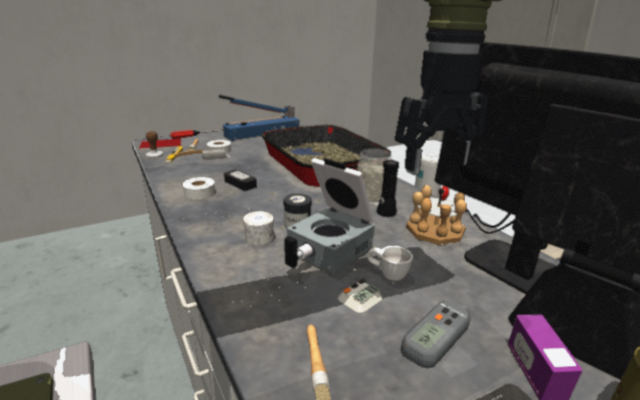

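The scene view shows the reader at about (343,188), its cover raised, and the black grip at (393,190). The tins are at (303,222) and (350,243), the cup at (350,147) and the timer at (390,167). The side view shows the reader at (330,240), the cover at (343,188) and the grip at (291,250). I'll enlarge both.

```bash
python3 - <<'E'
from h import *
a=cv2.imread('pics/scene0.png')[100:270,280:420]; b=cv2.imread('pics/side0.png')[150:320,230:420]
cv2.imwrite('pics/c0.png',np.hstack([cv2.resize(a,None,fx=2.4,fy=2.4,interpolation=2),cv2.resize(b,None,fx=2.4,fy=2.4,interpolation=2)]))
print(np.round(pts('scene','scene0',[(343,188),(393,190),(303,210),(350,232),(335,138),(315,190),(360,205),(385,172),(330,205)]),3))
print(np.round(pts('side','side0',[(291,250),(343,175),(300,235),(340,260),(360,235),(258,220),(297,203),(360,292),(397,250)]),3))
E
```

```text
[[0.586 0.22  0.046]
 [0.491 0.179 0.065]
 [0.596 0.338 0.065]
 [0.499 0.316 0.049]
 [0.593 0.245 0.184]
 [0.619 0.273 0.059]
 [0.527 0.243 0.049]
 [0.567 0.078 0.009]
 [0.585 0.265 0.031]]
[[0.492 0.158 0.062]
 [0.617 0.192 0.17 ]
 [0.535 0.207 0.056]
 [0.582 0.135 0.027]
 [0.639 0.156 0.055]
 [0.49  0.313 0.05 ]
 [0.583 0.316 0.068]
 [0.569 0.05  0.016]
 [0.685 0.097 0.04 ]]
```

View pics/c0.png

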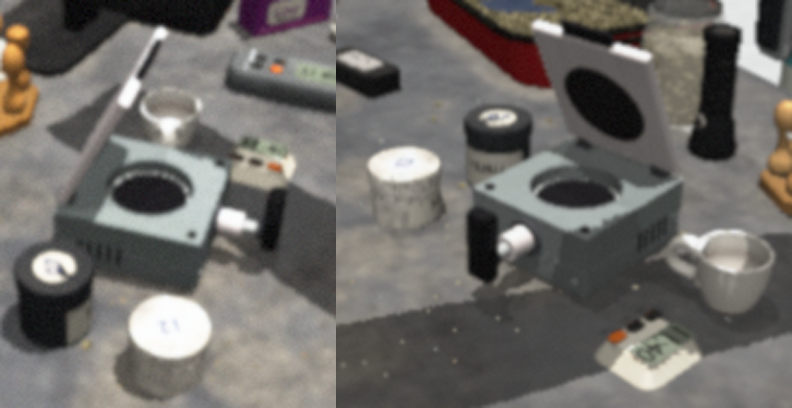

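The crop shows the cover leaning forward a little past upright, with its lip at the top. The box corners are clear. Next I'll fit the box-top rectangle and the cover plane from the depth cloud.

```bash
cat >> h.py <<'E'
def cloud(n,f,box):
    u0,u1,v0,v1=box
    m=vision.camera_model(n); z=np.load('pics/%s.npz'%f); d=z['d']; K=np.array(m['camera_matrix'],float)
    if n=='wrist':
        T=np.eye(4);T[:3,:3]=R.from_quat(z['q']).as_matrix();T[:3,3]=z['p'];T=T@np.array(m['T_tool_cam'])
    else: T=np.array(m['extrinsics'])
    uu,vv=np.meshgrid(np.arange(u0,u1),np.arange(v0,v1)); D=d[v0:v1,u0:u1].ravel()
    uv=np.stack([uu.ravel(),vv.ravel()],1).astype(float)
    un=cv2.undistortPoints(uv[:,None],K,np.array([m['k1'],0,0,0,0.]))[:,0]
    P=np.c_[un*D[:,None],D]@T[:3,:3].T+T[:3,3]
    return P[D>0]
E
python3 - <<'E'
from h import *
A=cloud('scene','scene0',(295,402,105,225));B=cloud('side','side0',(280,385,150,275))
for n,C in(('scene',A),('side',B)):
    t=C[(C[:,2]>.054)&(C[:,2]<.066)&(C[:,0]>.51)&(C[:,0]<.7)&(C[:,1]<.3)]
    (c,s,a)=cv2.minAreaRect(t[:,:2].astype(np.float32)*1000); print(n,len(t),np.round(c),np.round(s),a,np.median(t[:,2]))
    c=C[(C[:,2]>.09)&(C[:,2]<.26)&(C[:,0]>.5)&(C[:,0]<.72)&(C[:,1]>.1)&(C[:,1]<.3)]
    m=np.median(c,0); U,S,V=np.linalg.svd(c-c.mean(0),full_matrices=False); print('cover',len(c),c.mean(0),V[2],S/len(c)**.5, c.max(0),c.min(0),c[c[:,2].argmax()])
    g=C[(C[:,0]<.515)&(C[:,2]>.045)&(C[:,2]<.1)&(C[:,1]<.23)]
    print('grip',len(g),np.round(np.percentile(g,[5,50,95],axis=0),3))
E
```

```text
scene 1601 [603. 207.] [130. 125.] 19.916709899902344 0.0586846997910454
cover 479 [0.61069615 0.24175763 0.15755115] [-0.82977748 -0.33716507 -0.4447348 ] [0.04030908 0.02884291 0.0030111 ] [0.67192548 0.28087557 0.19873395] [0.5847433  0.15533937 0.09005336] [0.59597857 0.22925033 0.19873395]
grip 148 [[0.486 0.162 0.047]
 [0.491 0.177 0.07 ]
 [0.5   0.181 0.081]]
side 1612 [603. 207.] [136. 122.] 20.28809928894043 0.05893597992513072
cover 1956 [0.62400774 0.20685633 0.14529128] [0.85610375 0.32784742 0.39950275] [0.034129   0.03250608 0.0019269 ] [0.67299404 0.27410637 0.19755573] [0.58701819 0.15406322 0.09002381] [0.60404323 0.19826004 0.19755573]
grip 267 [[0.487 0.155 0.048]
 [0.493 0.161 0.066]
 [0.504 0.174 0.081]]
```

Measured: reader centre (0.603, 0.207), yaw about 20°, and cover angle about 1.16 rad. The lip is predicted at z≈0.20, which matches the cloud. The grip should be at (0.495, 0.167), which also matches. I'll move behind the cover with a 70° turn, so tool x lies along reader x, and shut the fingers.

Request:
{"fn": "play_rows", "kwargs": {"increments": [0,2,0.2,-1,8,0,5,0.5,-2,17,0,8.5,0.8,-3,26,0,12,1.2,-3,35,0,15.5,1.5,-3,44,0,18.5,1.8,-3,53,0,21,2.1,-3,62,0,22.8,2.3,-3,70,0,23.3,2.4,-3,70,0,23.3,2.4,-3,70]}}

```text
time: 1.35
tool_pos: [0.6738, 0.2328, 0.2608]
tool_rot: [0.985, 0.175, -0.0, 0.0]
force: [-0.7, 0.7, -0.7]
grip_width: -0.002
grip_force: 0.0
```

```bash
cat >> h.py <<'E'
C0=np.array([.603,.207]);YAW=np.deg2rad(20.1)
def rd(p):
    c,s=np.cos(YAW),np.sin(YAW); d=np.array(p[:2])-C0
    return np.round([1000*(c*d[0]+s*d[1]),1000*(-s*d[0]+c*d[1]),1000*p[2]],1)
def st():
    s=ctrl.get_state(); r=R.from_quat(s['tool_rot']).as_matrix()
    print(s['time'],rd(s['tool_pos']),'yaw',np.rad2deg(np.arctan2(r[1,0],r[0,0])),'zax',r[:,2].round(3),'F',s['force'].round(1),'w',s['grip_width'],s['grip_force'])
E
python3 - <<'E'
from h import *
st(); grab('wrist','w1')
C=cloud('wrist','w1',(0,640,0,400)); t=C[(C[:,2]>.15)&(C[:,2]<.22)]
r=np.array([rd(p) for p in t[::20]]); print(len(t), r.min(0),r.max(0))
E
```

```text
1.35 [ 7.540e+01 -1.000e-01  2.608e+02] yaw 20.121493518766147 zax [-0.001 -0.    -1.   ] F [-0.7  0.7 -0.7] w -0.0020424852989871277 0.0
6425 [   5.7 -310.1  150.1] [238.8  60.5 203.8]
```

View pics/w1.png

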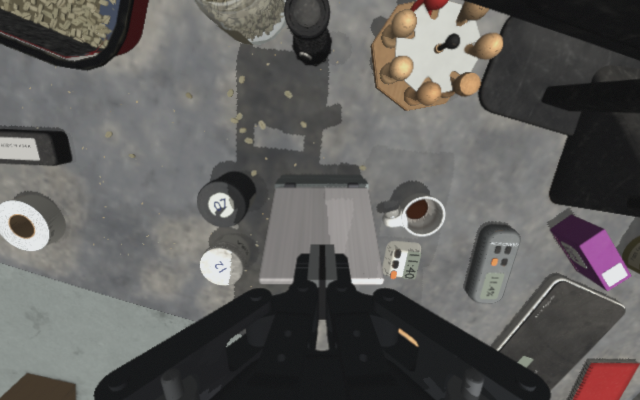

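The fingers are centred over the cover: the plate spans columns 263–382 and the fingers sit at column 321. The cup and timer are clear on the right, the tins on the left. I'll drop behind the plate, then sweep along its arc.

Request:
{"fn": "play_rows", "kwargs": {"increments": [0,0,0,2,0,0,0,0,4,0,0,0,0,6,0,0,-0.5,0,7.5,0,0,-1.5,0,8.2,0,0,-2.5,0,8.2,0,0,-3.3,0,8.2,0,0,-3.8,0,8.2,0,0,-4.2,0,8.2,0,0,-4.5,0,8.2,0]}}

```text
time: 2.65
tool_pos: [0.6317, 0.2175, 0.1797]
tool_rot: [0.985, 0.174, 0.0, -0.0]
force: [0.3, -0.2, 0.1]
grip_width: -0.004
grip_force: 0.0
```

```bash
python3 - <<'E'
from h import *
st()
for th in np.arange(1.2,-.01,-.05): print(round(th,2),np.round([71-118*np.cos(th)+6*np.sin(th),66+118*np.sin(th)+6*np.cos(th)],0))
E
```

```text
2.65 [ 30.6   0.  179.7] yaw 19.997742536872728 zax [ 0.001  0.    -1.   ] F [ 0.3 -0.2  0.1] w -0.0035728748957015825 0.0
1.2 [ 34. 178.]
1.15 [ 28. 176.]
1.1 [ 23. 174.]
1.05 [ 17. 171.]
1.0 [ 12. 169.]
0.95 [  7. 165.]
0.9 [  2. 162.]
0.85 [ -2. 159.]
0.8 [ -7. 155.]
0.75 [-11. 151.]
0.7 [-15. 147.]
0.65 [-19. 142.]
0.6 [-23. 138.]
0.55 [-26. 133.]
0.5 [-30. 128.]
0.45 [-33. 123.]
0.4 [-35. 117.]
0.35 [-38. 112.]
0.3 [-40. 107.]
0.25 [-42. 101.]
0.2 [-43.  95.]
0.15 [-45.  90.]
0.1 [-46.  84.]
0.05 [-47.  78.]
-0.0 [-47.  72.]
```

Request:
{"fn": "play_rows", "kwargs": {"increments": [0,-0.8,0,0.6,0,0,-1.4,0,0.9,0,0,-1.9,0,1.1,0,0,-2.4,0,1.5,0,0,-2.9,0,1.8,0,0,-3.3,0,2.1,0,0,-3.8,0,2.5,0,0,-4.2,0,2.9,0,0,-4.6,0,3.3,0,0,-5.0,0,3.8,0]}}

```text
time: 3.9
tool_pos: [0.5845, 0.2004, 0.1412]
tool_rot: [0.985, 0.174, 0.0, -0.0]
force: [0.7, -0.2, 0.4]
grip_width: -0.001
grip_force: 0.6
```

```bash
python3 - <<'E'
from h import *
st(); grab('side','s2')
C=cloud('side','s2',(270,385,150,275)); c=C[(C[:,2]>.085)&(C[:,0]>.5)&(C[:,0]<.7)&(C[:,1]>.1)&(C[:,1]<.3)]
r=np.array([rd(p) for p in c]);r=r[abs(r[:,1])>30]; print(len(r),r.max(0),np.median(np.arctan2(r[:,2]-62,60-r[:,0])))
E
```

```text
3.9 [-19.7   0.2 141.2] yaw 20.00131007490258 zax [ 0.  0. -1.] F [ 0.7 -0.2  0.4] w -0.0012454734088753062 0.5931145430076867
792 [ 43.1  56.3 234.7] 0.9407225011792755
```

```bash
python3 - <<'E'
from h import *
b=cv2.imread('pics/s2.png')[120:300,230:430]; cv2.imwrite('pics/c2.png',cv2.resize(b,None,fx=3,fy=3,interpolation=2))
E
```

```text
(no output)
```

View pics/c2.png

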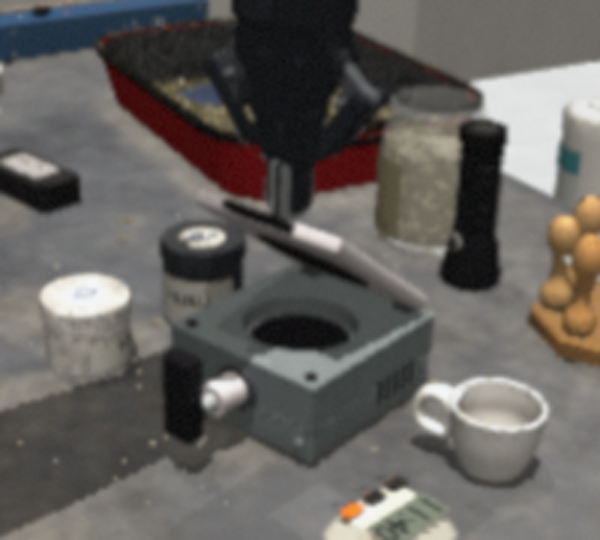

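The cover is following the fingertips, now at about 0.65 rad, and nothing else has moved. I'll continue along the arc.

Request:
{"fn": "play_rows", "kwargs": {"increments": [0,-0.4,0,0.4,0,0,-0.7,0,0.9,0,0,-1.1,0,1.4,0,0,-1.4,0,1.9,0,0,-1.6,0,2.5,0,0,-1.9,0,3.0,0,0,-2.1,0,3.5,0,0,-2.3,0,4.1,0,0,-2.4,0,4.6,0,0,-2.5,0,5.1,0]}}

```text
time: 5.2
tool_pos: [0.5609, 0.1918, 0.0898]
tool_rot: [0.985, 0.174, -0.0, 0.0]
force: [-0.4, -0.8, 1.4]
grip_width: 0.001
grip_force: 0.5
```

```bash
python3 - <<'E'
from h import *
st()
E
```

```text
5.2 [-44.8   0.2  89.8] yaw 20.000335082696527 zax [-0.001 -0.    -1.   ] F [-0.4 -0.8  1.4] w 0.0006287488106659908 0.5121923389378935
```

Now the last 18 mm, slowly.

Request:
{"fn": "play_rows", "kwargs": {"increments": [0,0,0,0.3,0,0,-0.1,0,0.6,0,0,-0.1,0,0.8,0,0,-0.1,0,1.0,0,0,-0.2,0,1.2,0,0,-0.2,0,1.4,0,0,-0.2,0,1.5,0,0,-0.2,0,1.6,0,0,-0.2,0,1.7,0,0,-0.2,0,1.75,0]}}

```text
time: 6.45
tool_pos: [0.5593, 0.1912, 0.0727]
tool_rot: [0.985, 0.174, -0.0, 0.0]
force: [0.1, -0.4, 1.3]
grip_width: -0.001
grip_force: 0.5
```

Request:
{"fn": "play_rows", "kwargs": {"increments": [0,0,0,0.05,0,0,0,0,0.1,0,0,0,0,0.15,0,0,0,0,0.2,0,0,0,0,0.2,0,0,0,0,0.25,0,0,0,0,0.25,0,0,0,0,0.3,0,0,0,0,0.3,0,0,0,0,0.3,0]}}

```text
time: 7.7
tool_pos: [0.5593, 0.1912, 0.0718]
tool_rot: [0.985, 0.174, -0.0, 0.0]
force: [-7.0, -3.0, 11.6]
grip_width: 0.002
grip_force: 6.1
```

The tip met a firm stop at z=71.8 mm (expected 72) with 11.6 N, so the cover is shut. I'll lift off and go above the grip with the fingers open.

Request:
{"fn": "play_rows", "kwargs": {"increments": [0,0,0,-1,0,0,0,0,-3,0,0,0,0,-5.5,0,2,-1,0,-8,0,5,-2.5,0,-9,0,5,-4,0,-9,0,5,-5.5,0,-9,0,5,-6.4,0,-9,0,5,-6.8,0,-9,0,5,-6.8,0,-9,0]}}

```text
time: 8.95
tool_pos: [0.4953, 0.1679, 0.1597]
tool_rot: [0.985, 0.174, -0.0, -0.0]
force: [0.9, -0.4, -0.0]
grip_width: 0.584
grip_force: 0.0
```

```bash
python3 - <<'E'
from h import *
st(); grab('wrist','w3'); grab('side','s3')
for n,f,b in(('side','s3',(270,385,150,275)),('wrist','w3',(0,640,0,400))):
    r=np.array([rd(p) for p in cloud(n,f,b)])
    g=r[(r[:,0]<-100)&(r[:,0]>-130)&(r[:,2]>70)&(r[:,2]<92)&(abs(r[:,1])<25)]
    print(n,len(g),np.percentile(g,[2,50,98],axis=0).round(1) if len(g) else '')
    c=r[(r[:,0]<50)&(r[:,0]>-80)&(abs(r[:,1])<50)&(r[:,2]>50)&(r[:,2]<90)]
    for x in(-60,-40,40): 
        s=c[abs(c[:,0]-x)<8]; print(x,len(s),np.median(s[:,2]) if len(s) else '')
a=cv2.imread('pics/w3.png'); b=cv2.imread('pics/s3.png')[150:320,230:420]
cv2.imwrite('pics/c3.png',np.hstack([cv2.resize(a[100:400,170:470],(400,400)),cv2.resize(b,(400,400),interpolation=2)]))
E
```

```text
8.95 [-114.6    0.3  159.7] yaw 19.99586469920119 zax [-0. -0. -1.] F [ 0.9 -0.4 -0. ] w 0.5835860336003805 0.0
side 109 [[-121.8  -12.6   70.2]
 [-118.8   -4.7   78. ]
 [-108.6    9.5   81.5]]
-60 298 70.8
-40 207 71.1
40 176 71.1
wrist 484 [[-118.4   -9.4   70.8]
 [-110.8    2.6   80.4]
 [-106.1   14.6   82.3]]
-60 2421 71.2
-40 2624 71.5
40 2224 71.3
```

View pics/c3.png

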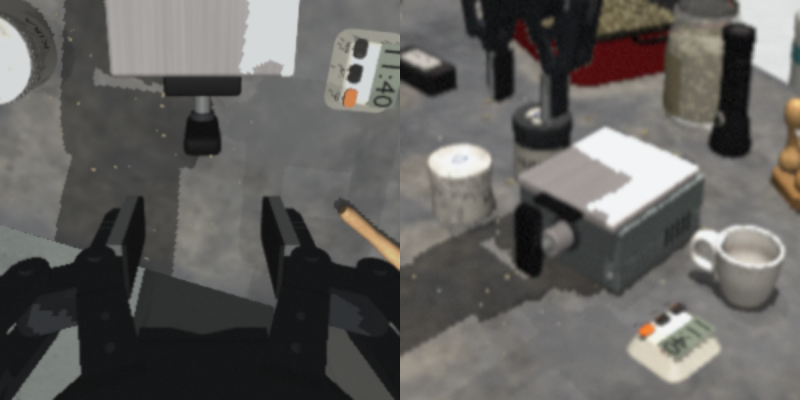

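The cover reads 71.2 mm at both front and back, so it is flat and shut. The grip is within 2 mm of the tool axis. I'll descend and close.

Request:
{"fn": "play_rows", "kwargs": {"increments": [5,0,0,1.5,0,5,0,0,4,0,5,0,0,6.5,0,5,0,0,8.5,0,5,0,0,10,0,5,0,0,11,0,5,0,0,11.3,0,5,0,0,11.3,0,3,0,0,11.3,0,1,0,0,11.3,0]}}

```text
time: 10.3
tool_pos: [0.4959, 0.1685, 0.0478]
tool_rot: [0.985, 0.173, 0.001, -0.001]
force: [-1.7, 1.9, 4.4]
grip_width: 0.271
grip_force: 59.2
```

Request:
{"fn": "play_rows", "kwargs": {"increments": [0,0,0,0,0,0,0,0,0,0,0,0,0,0,0,0,0,0,0,0,0,0,0,0,0,0,0,0,0,0,0,0,0,0,0,0,0,0,0,0,0,0,0,0,0,0,0,0,0,0]}}

```text
time: 11.55
tool_pos: [0.4959, 0.1686, 0.0478]
tool_rot: [0.985, 0.174, 0.001, -0.0]
force: [-2.5, 3.1, 6.5]
grip_width: 0.271
grip_force: 59.4
```

```bash
python3 - <<'E'
from h import *
st()
E
```

```text
11.55 [-113.8    0.7   47.8] yaw 19.997270006336542 zax [ 0.001  0.001 -1.   ] F [-2.5  3.1  6.5] w 0.2707656956398447 59.43389654159546
```

The rod is gripped (23 mm, 59 N). I'll pull it straight out 47 mm, then look at the mark.

Request:
{"fn": "play_rows", "kwargs": {"increments": [0,-0.4,0,0,0,0,-1,0,0,0,0,-1.7,0,0,0,0,-2.4,0,0,0,0,-3.1,0,0,0,0,-3.7,0,0,0,0,-4.2,0,0,0,0,-4.5,0,0,0,0,-4.7,0,0,0,0,-4.7,0,0,0]}}

```text
time: 12.8
tool_pos: [0.454, 0.1532, 0.0479]
tool_rot: [0.985, 0.173, 0.004, -0.001]
force: [7.3, 7.6, -2.7]
grip_width: 0.267
grip_force: 58.9
```

```bash
python3 - <<'E'
from h import *
st(); p,_=grab('wrist','w4'); q,_=grab('side','s4')
a=cv2.resize(p[60:260,240:400,::-1],(480,600),interpolation=2); b=cv2.resize(q[200:310,235:330,::-1],(320,370),interpolation=2)
b=cv2.copyMakeBorder(b,0,230,0,0,0); cv2.imwrite('pics/c4.png',np.hstack([a,b]))
E
```

```text
12.8 [-158.4    0.7   47.9] yaw 19.977681458232464 zax [ 0.007  0.003 -1.   ] F [ 7.3  7.6 -2.7] w 0.26698859827905813 58.86240899562836
```

View pics/c4.png

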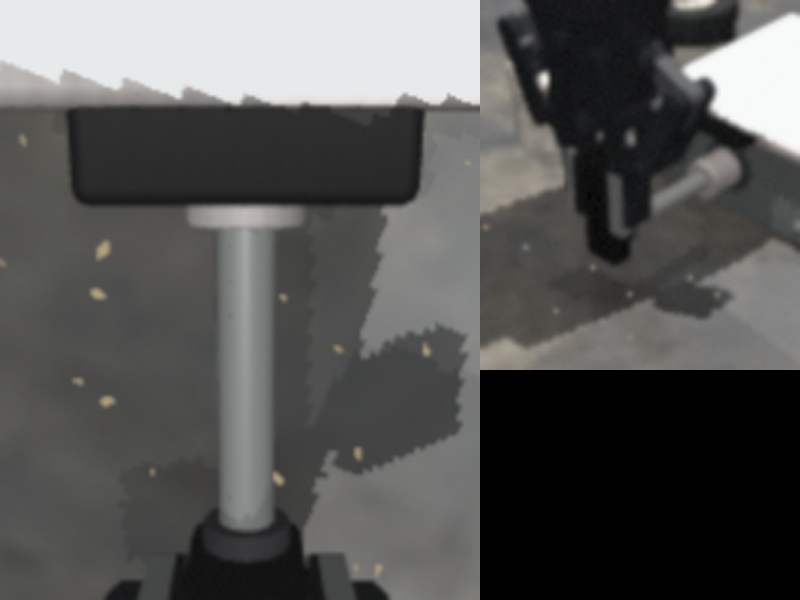

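The rod is out about 44.6 mm. The sleeve mouth shows at crop row 228 and there is no ring yet, as expected before 48 mm. I'll pull about 5.5 mm more.

Request:
{"fn": "play_rows", "kwargs": {"increments": [0,-0.1,0,0,0,0,-0.2,0,0,0,0,-0.3,0,0,0,0,-0.4,0,0,0,0,-0.5,0,0,0,0,-0.55,0,0,0,0,-0.55,0,0,0,0,-0.55,0,0,0,0,-0.55,0,0,0,0,-0.55,0,0,0]}}

```text
time: 14.15
tool_pos: [0.4491, 0.1514, 0.0479]
tool_rot: [0.985, 0.173, 0.004, -0.001]
force: [7.9, 8.3, -3.4]
grip_width: 0.267
grip_force: 58.9
```

```bash
python3 - <<'E'
from h import *
st(); p,d=grab('wrist','w5')
cv2.imwrite('pics/c5.png',cv2.resize(p[100:180,280:360,::-1],(600,600),interpolation=2))
print([(v,int(p[v,320:324].mean())) for v in range(118,165)])
print(pts('wrist','w5',[(322,133)]),[rd(x) for x in pts('wrist','w5',[(322,145),(322,175)])])
E
```

```text
14.15 [-163.6    0.7   47.9] yaw 19.974371853713844 zax [ 0.008  0.004 -1.   ] F [ 7.9  8.3 -3.4] w 0.267435888088325 58.87546956539154
[(118, 179), (119, 186), (120, 187), (121, 186), (122, 186), (123, 185), (124, 173), (125, 129), (126, 64), (127, 47), (128, 69), (129, 121), (130, 153), (131, 158), (132, 158), (133, 158), (134, 158), (135, 157), (136, 158), (137, 157), (138, 157), (139, 156), (140, 157), (141, 156), (142, 156), (143, 156), (144, 155), (145, 155), (146, 155), (147, 155), (148, 155), (149, 155), (150, 154), (151, 154), (152, 154), (153, 153), (154, 153), (155, 153), (156, 153), (157, 152), (158, 152), (159, 152), (160, 152), (161, 151), (162, 151), (163, 151), (164, 151)]
[[0.51532106 0.17701549 0.04273127]] [array([-98.8,   2. ,  42.4]), array([-114.8,    2. ,   43. ])]
```

View pics/c5.png

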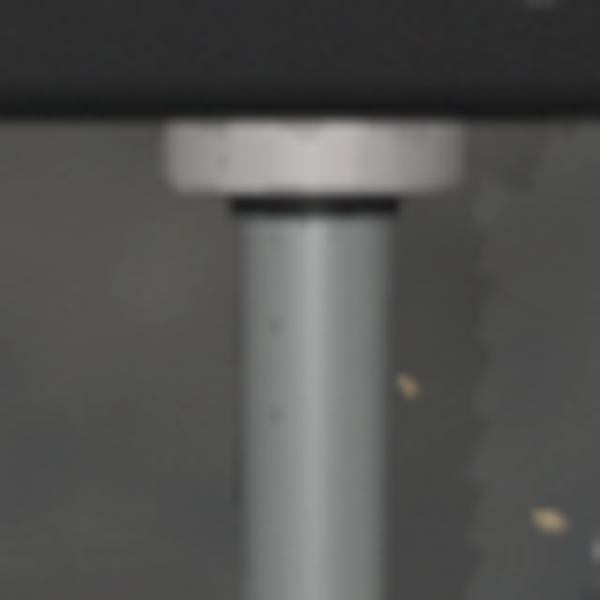

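The dark ring stands at the mouth with about 2 mm of its 4 mm showing (rows 125–129 at 0.53 mm/px). The TCP travel of 49.8 mm agrees, so the rod is at its mark. I'll check the cover height and hand in.

```bash
python3 - <<'E'
from h import *
from workcell import close_job
r=np.array([rd(p) for p in cloud('wrist','w5',(0,640,0,400))])
ok=[]
for x in(-60,-40,0,40):
    s=r[(abs(r[:,0]-x)<6)&(abs(r[:,1])<45)]; z=np.median(s[:,2]) if len(s) else np.nan; print(x,len(s),z); ok.append(np.isnan(z) or abs(z-72)<2.5)
st()
if all(ok): print(close_job())
E
```

```text
-60 7888 71.3
-40 2765 71.3
0 0 nan
40 0 nan
14.2 [-163.6    0.7   47.9] yaw 19.9725530109789 zax [ 0.008  0.004 -1.   ] F [ 8.6  7.8 -3. ] w 0.2646828622426094 58.875664472579956
the job is handed in; nothing more can be done
None
```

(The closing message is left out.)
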